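# Sort a nut and a bush through the two-way sorter

## Task

Sort the loose hexagon nut, and after it the loose round bush, through the two-way sorter on the bench: each belongs in the tray whose front ledge carries a part of the same kind as a sample. Before dropping in each part, swing the lever fully over so that the flap opens the way to its tray, then let the part fall into the mouth under the hood. Leave the padlock and the two rolls of tape where they lie.

Things in the scene. Friction and masses are not known exactly. Their poses are not given: they have to be found in the camera images.
- sorter: Grey sheet-metal two-way sorter, fixed to the bench. Origin on the bench under its centre; front to its own -x (towards the robot), +y its left, z up. Cabinet 72 deep (x), 176 wide (y), 173 high, with a clear front window; on it a throat with the open mouth at z = 205. In the cabinet a flap under the throat sends a part to the left or right tray.
- mouth (a point): Centre of the sorter's mouth, level with its rim, 205 above the bench. The mouth is 66 (sorter x) by 72 (sorter y) clear, in 3 mm walls. The hood stands over its rear half, so a hand pointing straight down over the mouth strikes the hood: the hand comes in from the front, leaning back towards the robot (about 25 to 40 degrees from vertical).
- hood (a point): Middle of the lower front edge of the hood, a solid counter housing over the rear half of the mouth: sorter x = 0, z = 336 (131 above the rim). The housing is 44 deep (x 0 to +44), 78 wide (y -39 to +39), 54 high (z 336 to 390), carried by a back plate at x = +33 that rises from the mouth's rear wall. The space between mouth and housing is open in front and at both sides.
- diverter (a joint): Angle (rad) of lever and flap, in one line on one shaft. 0 = upright, way not set; -0.55 and +0.55 = stops. Positive: both lean to the sorter's right (-y), shutting that way, so parts fall into the LEFT (+y) tray. Negative: they lean left, parts fall into the RIGHT (-y) tray. Starts within 0.25 of upright; stays where left (friction about 0.8 N at the knob). Fully over: beyond 0.42.
- lever_knob (a point): Centre of the lever's black ball knob, diameter 22. The shaft lies along the sorter's x, 110 above the bench; at lever angle q the knob is at sorter x = -85, y = -80 sin q, z = 110 + 80 cos q (mm). A thin rod leads to it from below and behind. Nothing is above it; the throat's front wall (205 high) is 49 behind its centre.
- nut_tray: Steel tray under the sorter, fixed, 64 x 78 x 42 high, with a front ledge (top 42 above the bench) sticking out to the front, on which a sample hexagon nut is fixed. Origin on the bench under the tray's centre, axes as the sorter's; it stands at sorter y = +42 (left) or -42 (right), the bush tray at the other.
- bush_tray: The like tray with a sample round bush (28 high) fixed on its ledge. Origin and axes as for the nut tray.
- nut_center (a point): Centre of the loose steel hexagon nut, lying flat on the bench: 13 high, 30 over the corners (along its x), 26 across the flats (two flats face its own +-y; others every 60 degrees), about 30 g. Centre 6.5 above the bench.
- bush_center (a point): Centre of the loose round steel bush (short tube), standing on end on the bench: outer diameter 26, bore 14, 28 high, about 60 g. Centre 14 above the bench.
- padlock: Brass padlock, 61x40x17, loose bystander. Origin at the centre of its underside.
- paper_tape: Roll of pale masking tape, 100 in diameter, 24 high, loose bystander. Origin at the centre of its underside.
- dark_tape: Roll of black tape, 68 in diameter, 18 high, loose bystander. Origin at the centre of its underside.

How it is judged:
By the outcome, as a careful person would: the job done as asked, in the order asked, and still so for the second after the job is handed in, with the robot touching nothing.
It also fails if it takes over 72 s, if anything falls off the work surface, if the arm or the gripper's body presses on something with over 40 N, if the wrist force passes 120 N, or if a joint passes its speed limit or range.

## Robot

A 6-joint arm with a two-finger parallel gripper is mounted at the origin on the work surface; the furniture and walls round the work are solid. World frame = base frame: x ahead of the robot, y to its left, z up, the work surface at z = 0. Lengths are in m, angles in degrees, forces in N, time in s.
With the tool pointing down it reaches from about 0.325 to 0.9 m from the base axis. Payload 3.5 kg.
Tool frame: the origin (TCP) lies at the very end of the fingers, on their centre line; the grasp point (between the pads) lies robot.grasp_offset behind it (robot.grasp_offset is the distance from the TCP to the grasp point, in m); z points along the fingers, y is the line along which they close (so a half turn about z gives the same grasp; the last joint's range is limited). The gripper opens to 85 mm and grips with 20 to 120 N. Pads are 22 mm wide; open, the fingers measure 114 mm over their backs; the gripper's body (76 mm by 85 mm) begins 54 mm behind the grasp point. The pads swing forward as they close: fully open they stand 13 mm farther back than shut.
Start: joints at [-80.409, 15.837, -1.513, 72.651, 0, 84.076], TCP at [0.167, -0.602, 0.231] pointing down, gripper open.
Joint ranges: [-178.77, 178.77], [-48.84, 107.48], [-61.69, 71.31], [-111.58, 123.2], [-90, 87.43], [-180, 180]. Speed limits (degrees/s): [147.25, 147.25, 180, 180, 180, 180].

## Interface

Orientations are given as a 3x3 rotation matrix whose columns are the frame's x, y, z axes.
In Python, from workcell import robot gives the robot as it stands.
- The arm moves only by the tool jog_arm, never from a script. Its argument "series" is a list that holds one entry, the list of rows, each a list of 7 numbers: the shift along the tool's x, y, z in mm, then the turn, a rotation vector about the tool's x, y, z in degrees, then the finger opening in mm, from 0 to 85.4. In form: [[[dx, dy, dz, ax, ay, az, fingers], ...]]. A call has 1 to 8 rows; each row shifts and turns the commanded pose from where the row before left it, along the tool's axes as they then stand; what a row does not reach is not made up. A row lasts 1/10 s, in which the tool goes at most 50 mm and 8.59 degrees, less where a joint would pass 70% of its speed; a pose out of reach is approached as far as the arm can. A call is refused whole if a number of a shift passes 50 or a number of a turn 8.59, either way. A call with a gripper value outside its range is refused whole. The fingers move at their own pace and stop on an object; "force" is the grip in N (left out, the last holds). Time passes only in rows, so rows that do not move let the fingers close. It gives the time, the measured TCP pose, the force, the opening and the grip force at its end, in the units of the state.
- robot.read_state(): the state, without advancing time (a new reading comes with each control period).
- robot.camera(name): name is "side" or "top"; returns the picture (420x560x3 uint8, blue, green, red); there is no depth.
- robot.camera_info(name): a dict with "fx", "fy", "cx", "cy" (pixels), "world_from_camera" (4x4, takes a point from camera to world coordinates). Camera axes: x right, y down, z forward; pixel columns grow to the right and rows downward; lengths in m; the calibration is good to about 2 mm. A picture is of the moment at which its call begins. camera_info takes no time and is no camera call.
- robot.sign_off(): hands the job in; it is judged then, once.
The state is a dict: "time_s": time; "joint_positions": joint angles; "qvel": joint speeds; "tau": joint torques, N m; "eef_pos": TCP position; "orientation": TCP orientation; "wrist_force": force on the tool from outside, world axes, zero at the start; "wrist_torque": the same for the moment, N m; "grip_width": finger opening in m; "gripper_force": force on a finger pad.
Only numpy, scipy, OpenCV 4.12 (cv2) and the standard library are available. Lean on these libraries where they do the work, as an engineer would, in place of code of your own. Each camera call takes 0.05 s, during which the arm holds its last target. There are 200 camera calls.

## Working session

There is one attempt and no reset: what is moved stays moved. The work goes in short steps, Python scripts to look and compute and a tool call to move; the robot and the scene stay as the last step left them, time stands still between calls to the robot, and variables do not carry over. Pictures are saved under pics/ and viewed, at most 10 in all, crops included, and the job is handed in when it is done.

Besides the shell and the picture viewer there is one more tool, called as name([rows], argument=value, ...), one row to a line, values as JSON. jog_arm: Moves the arm, as the interface text tells. Its arguments: {"type":"object","properties":{"series":{"type":"array"},"force":{"type":"number"}},"required":["series"]}

```bash
mkdir -p pics; ls
python3 - <<'E'
from workcell import robot
import cv2,numpy as np
np.set_printoptions(precision=4,suppress=True)
for n in("top","side"):
    cv2.imwrite(f"pics/{n}0.png",cv2.resize(robot.camera(n),(800,600),interpolation=cv2.INTER_CUBIC))
    i=robot.camera_info(n);print(n,i["fx"],i["fy"],i["cx"],i["cy"]);print(np.array(i["world_from_camera"]))
s=robot.read_state();print(s["time_s"],s["eef_pos"],np.array(s["orientation"]),robot.grasp_offset,s["grip_width"])
E
```

```text
pics
top 386.81553519238423 386.81553519238423 279.971872199451 204.62617136140406
[[-0.0088 -0.9832  0.1823  0.3169]
 [-0.9999  0.007  -0.0102 -0.2171]
 [ 0.0087 -0.1824 -0.9832  1.1677]
 [ 0.      0.      0.      1.    ]]
side 537.7619575838273 537.7619575838273 286.5738931823001 215.08192561974562
[[-0.2759  0.7497 -0.6015  1.23  ]
 [ 0.9611  0.2227 -0.1632 -0.0104]
 [ 0.0116 -0.6232 -0.782   1.1521]
 [ 0.      0.      0.      1.    ]]
0.1 [ 0.1671 -0.6015  0.2303] [[ 0.9635  0.2675 -0.0003]
 [ 0.2675 -0.9635  0.002 ]
 [ 0.0002 -0.002  -1.    ]] 0.0187 0.08537184963706358
```

View pics/top0.png

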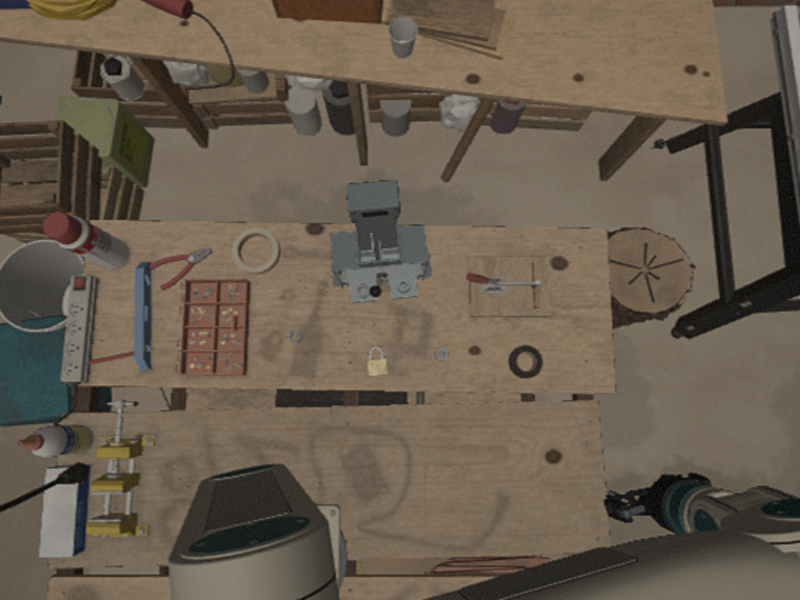

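View pics/side0.png

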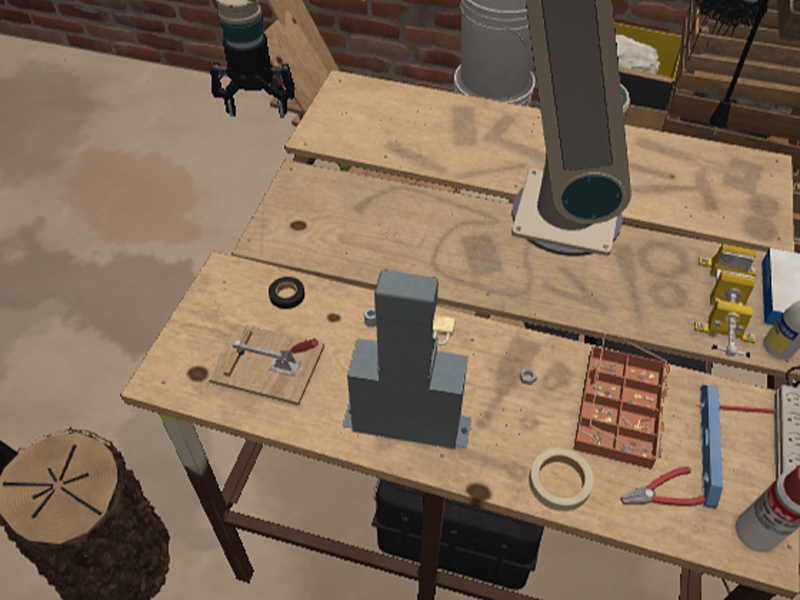

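The top view shows the sorter at about (380,250), the nut at (295,337) and the bush at (442,354). The padlock is at (376,362), the pale tape at (256,250) and the black tape at (525,361). I'll enlarge the middle.

Run:
```python
from workcell import robot
import cv2,numpy as np
a=robot.camera("top")
cv2.imwrite("pics/topc.png",cv2.resize(a[120:262,190:330],None,fx=4.2,fy=4.2,interpolation=cv2.INTER_CUBIC))
```

```text
(no output)
```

View pics/topc.png

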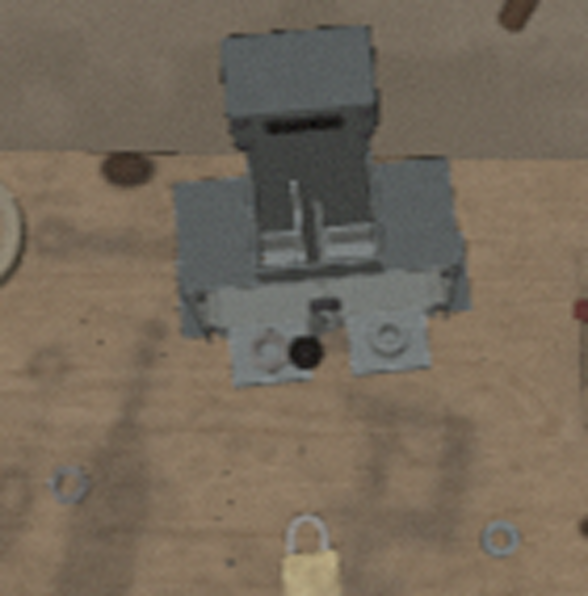

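Nut sample sits on the left ledge at (270,350) and bush sample on the right at (389,338), so nut goes left (q>0) and bush right (q<0). Knob is at (306,352), nut at (70,484), bush top at (501,538).

```bash
cat > h.py <<'E'
import numpy as np, cv2
from workcell import robot
from scipy.optimize import least_squares
from scipy.spatial.transform import Rotation as Ro
np.set_printoptions(precision=4,suppress=True)
def proj(P,n="top"):
    i=robot.camera_info(n);T=np.linalg.inv(np.array(i["world_from_camera"]))
    c=np.atleast_2d(P)@T[:3,:3].T+T[:3,3]
    return np.c_[i["fx"]*c[:,0]/c[:,2]+i["cx"],i["fy"]*c[:,1]/c[:,2]+i["cy"]]
def ray(u,v,z,n="top"):
    i=robot.camera_info(n);T=np.array(i["world_from_camera"])
    d=T[:3,:3]@[(u-i["cx"])/i["fx"],(v-i["cy"])/i["fy"],1]
    return T[:3,3]+d*(z-T[2,3])/d[2]
def crop(p): p=np.atleast_2d(p);return np.c_[190+(p[:,0]+.5)/4.2-.5,120+(p[:,1]+.5)/4.2-.5]
def S(p,pts):
    c,s=np.cos(p[2]),np.sin(p[2]);q=np.array(pts,float)/1000
    return np.c_[p[0]+c*q[:,0]-s*q[:,1],p[1]+s*q[:,0]+c*q[:,1],q[:,2]]
E
python3 - <<'E'
from h import *
obs=[((175,185),(36,88,173)),((445,158),(36,-88,173)),((257,275),(-36,39,205)),((382,265),(-36,-39,205)),
((230,118),(0,39,390)),((377,105),(0,-39,390)),((222,38),(44,39,390)),((370,27),(44,-39,390))]
u=crop([o[0] for o in obs]);P=[o[1] for o in obs]
f=lambda p:(proj(S(p,P))-u).ravel()
r=least_squares(f,[.65,-.2,0],loss="soft_l1");print(r.x,np.degrees(r.x[2]));print(f(r.x).reshape(-1,2))
p=r.x
k=crop((306,352))[0]
g=least_squares(lambda q:(proj(S(p,[(-85,-80*np.sin(q[0]),110+80*np.cos(q[0]))]))[0]-k),[0]);print("q",g.x,g.fun)
for nm,c,z in(("nut",(70,484),.013),("bush",(501,538),.028),("nutledge",(270,350),.055),("padtop",(307,515),.01)):
    w=ray(*crop(c)[0],z);print(nm,w)
# side view check
print(proj(S(p,[(44,39,390),(44,-39,390),(36,88,0),(36,-88,0)]),"side")*800/560)
for n,px in (("nut",(528,376)),("bush",(370,317))): print(n,ray(px[0]*.7,px[1]*.7,.013 if n=="nut" else .02,"side"))
for q in (0,.55,-.55):print(q,S(p,[(-85,-80*np.sin(q),110+80*np.cos(q))]))
E
```

```text
[ 0.5855 -0.188   0.0892] 5.108210516762943
[[-0.5313 -0.1032]
 [ 0.8331  0.2933]
 [-0.2425  0.1708]
 [ 0.3946 -0.2903]
 [-1.0708  0.5282]
 [ 0.8938  0.2628]
 [-0.8394 -0.1857]
 [ 0.534  -0.8454]]
q [-0.1657] [0.1032 0.8161]
nut [ 0.4407 -0.008   0.013 ]
bush [ 0.3988 -0.3127  0.028 ]
nutledge [ 0.5287 -0.1523  0.055 ]
padtop [ 0.4176 -0.1765  0.01  ]
[[431.467  300.9501]
 [371.8375 291.6152]
 [453.1866 448.518 ]
 [350.8185 430.3725]]
nut [ 0.4437 -0.0035  0.013 ]
bush [ 0.4024 -0.3107  0.02  ]
0 [[ 0.5008 -0.1956  0.19  ]]
0.55 [[ 0.5046 -0.2372  0.1782]]
-0.55 [[ 0.4971 -0.1539  0.1782]]
```

```bash
cat >> h.py <<'E'
SP=np.array([0.5855,-0.188,0.0892])
def to(pos,R):
    s=robot.read_state();A=np.array(s["orientation"])
    print("t",s["time_s"],"q",np.array(s["joint_positions"]),"eef",s["eef_pos"],"F",np.array(s["wrist_force"]))
    rv=np.degrees(Ro.from_matrix(A.T@R).as_rotvec())
    print("rotvec",rv,"shift(now axes)",1000*A.T@(pos-s["eef_pos"]),"shift(after turn)",1000*R.T@(pos-s["eef_pos"]))
def Rt(yaw,lean=0):
    # tool x = heading yaw, tool y to the right, z down; lean = hand back to robot, deg
    return Ro.from_euler("z",yaw,degrees=True).as_matrix()@np.diag([1.,-1,-1])@Ro.from_euler("y",lean,degrees=True).as_matrix()
E
python3 - <<'E'
from h import *
print(Rt(0,30))
to(S(SP,[(-85,13,165)])[0],Rt(5.1))
a=robot.camera("side");b=robot.camera("top")
u,v=int(528*.7),int(376*.7)
cv2.imwrite("pics/nut.png",np.hstack([cv2.resize(a[v-15:v+15,u-15:u+15],(400,400),interpolation=cv2.INTER_CUBIC),cv2.resize(b[221:251,191:221],(400,400),interpolation=cv2.INTER_CUBIC)]))
E
```

```text
[[ 0.866  0.     0.5  ]
 [ 0.    -1.     0.   ]
 [ 0.5    0.    -0.866]]
t 0.15 q [-80.4094  15.8718  -1.5788  72.6525  -0.0009  84.076 ] eef [ 0.1671 -0.6016  0.2304] F [ 0.1347 -0.3446 -0.5829]
rotvec [-0.1033 -0.0004 10.4147] shift(now axes) [ 432.559  -314.6395   66.0233] shift(after turn) [ 368.5447 -387.7678   65.3856]
```

View pics/nut.png

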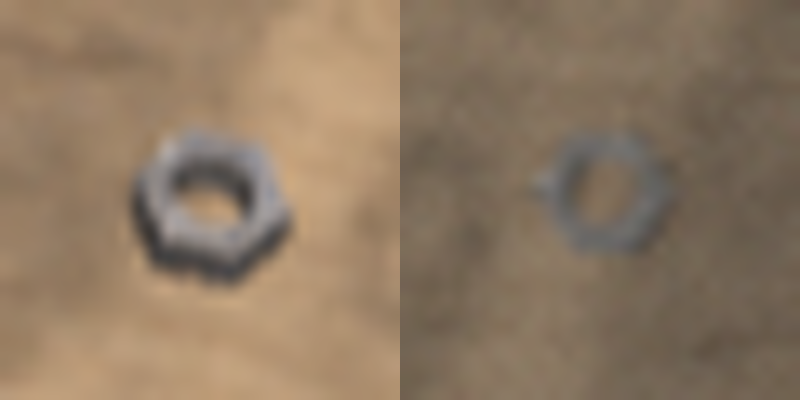

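jog_arm([
  [[0,0,0,0,0,5.2,40],[0,0,0,0,0,5.2,40],[33,-35,0,0,0,0,40],[33,-35,0,0,0,0,40],[33,-35,0,0,0,0,40],[33,-35,0,0,0,0,40],[33,-35,0,0,0,0,40],[33,-35,0,0,0,0,40]],
])

```text
time_s: 1.05
eef_pos: [0.3465, -0.3738, 0.2314]
orientation: [[0.996, 0.089, 0.0], [0.089, -0.996, -0.0], [0.0, 0.0, -1.0]]
wrist_force: [0.8, -0.7, -0.2]
grip_width: 0.0398
gripper_force: 0.0
```

Nut corners lie roughly along world y (right half: (540,185) to (672,195)), so tool heading 30° puts the pads on flats. I'll go on to the lever.

jog_arm([
  [[34,-35.6,0,0,0,0,40],[34,-35.6,0,0,0,0,40],[34,-35.6,0,0,0,0,40],[34,-35.6,0,0,0,0,40],[34,-35.6,0,0,0,0,40],[0,0,0,0,0,0,40]],
])

```text
time_s: 1.65
eef_pos: [0.5019, -0.1787, 0.2314]
orientation: [[0.995, 0.097, 0.002], [0.097, -0.995, 0.001], [0.002, -0.001, -1.0]]
wrist_force: [-0.3, -1.0, -1.0]
grip_width: 0.0404
gripper_force: 0.0
```

Run:
```python
from h import *
to(S(SP,[(-85,13,165)])[0],Rt(5.1))
a=robot.camera("side");b=robot.camera("top")
cv2.imwrite("pics/lev.png",np.hstack([cv2.resize(a[150:330,200:380],(400,400),interpolation=cv2.INTER_CUBIC),cv2.resize(b[130:230,220:320],(400,400),interpolation=cv2.INTER_CUBIC)]))
```

```text
t 1.65 q [-26.6121   6.4467 -13.0126  70.4909   0.1153 147.8501] eef [ 0.5019 -0.1787  0.2314] F [-0.3466 -1.031  -0.9712]
rotvec [-0.0715 -0.1032  0.4379] shift(now axes) [-2.7157  3.8033 66.3532] shift(after turn) [-2.5674  3.7407 66.3627]
```

View pics/lev.png

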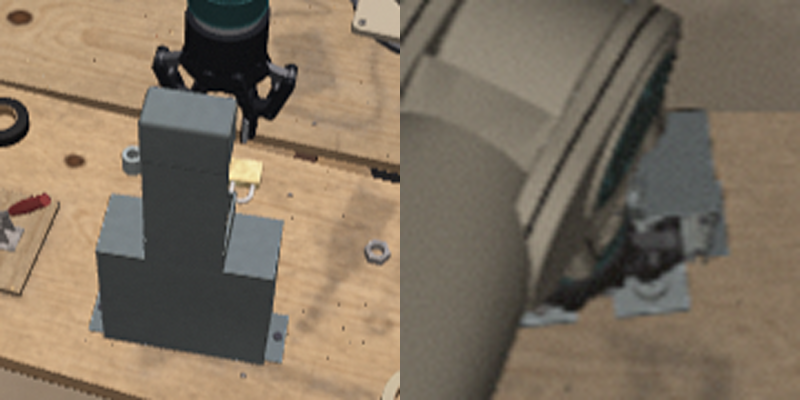

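The arm hides the knob in both views, but the gripper is where planned. I'll descend around it and swing to the right.

jog_arm([
  [[-2.5,3.7,32,0,0,0.4,40],[0,0,34,0,0,0,40],[0,0,0,0,0,0,40]],
])

```text
time_s: 2.05
eef_pos: [0.4922, -0.1863, 0.1607]
orientation: [[0.997, 0.08, -0.009], [0.08, -0.997, 0.004], [-0.009, -0.005, -1.0]]
wrist_force: [-0.2, 0.4, 0.3]
grip_width: 0.0402
gripper_force: 0.0
```

jog_arm([
  [[0,14,0,0,0,0,40],[0,14,0,0,0,0,40],[0,14,0,0,0,0,40],[0,12,0,0,0,0,40],[0,4,0,0,0,0,40],[0,0,0,0,0,0,40]],
])

```text
time_s: 2.65
eef_pos: [0.5025, -0.2451, 0.1662]
orientation: [[0.997, 0.081, 0.002], [0.081, -0.997, 0.001], [0.002, -0.001, -1.0]]
wrist_force: [0.1, 2.6, 2.3]
grip_width: 0.0399
gripper_force: 1.4
```

jog_arm([
  [[0,3,0,0,0,0,40],[0,0,0,0,0,0,40],[0,0,0,0,0,0,40]],
])

```text
time_s: 2.95
eef_pos: [0.5025, -0.2454, 0.166]
orientation: [[0.996, 0.084, 0.002], [0.084, -0.996, 0.005], [0.002, -0.005, -1.0]]
wrist_force: [0.6, 7.1, 4.9]
grip_width: 0.0402
gripper_force: 4.0
```

The lever is against its stop (force rising, no travel). I'll back off and lift.

jog_arm([
  [[0,-9,0,0,0,0,40],[0,0,-40,0,0,0,40],[-40,0,-20,0,0,8,60],[-10,0,0,0,0,8,85],[0,0,0,0,0,8,85],[0,0,0,0,0,0,85]],
])

```text
time_s: 3.55
eef_pos: [0.4511, -0.2419, 0.2258]
orientation: [[0.944, -0.331, 0.001], [-0.33, -0.944, -0.002], [0.001, 0.002, -1.0]]
wrist_force: [0.1, -1.1, -0.8]
grip_width: 0.0849
gripper_force: 0.0
```

Run:
```python
from h import *
to(np.array([.442,-.006,.06]),Rt(30))
b=robot.camera("top")
cv2.imwrite("pics/lev2.png",cv2.resize(b[130:230,220:320],(500,500),interpolation=cv2.INTER_CUBIC))
```

```text
t 3.55 q [-35.3913   4.4705 -15.8914  69.5374  -0.0908 163.9077] eef [ 0.4511 -0.2419  0.2258] F [ 0.1108 -1.109  -0.7652]
rotvec [  0.1388  -0.0176 -49.2991] shift(now axes) [ -86.7951 -219.9986  165.2763] shift(after turn) [ 110.0692 -208.8908  165.8265]
```

View pics/lev2.png

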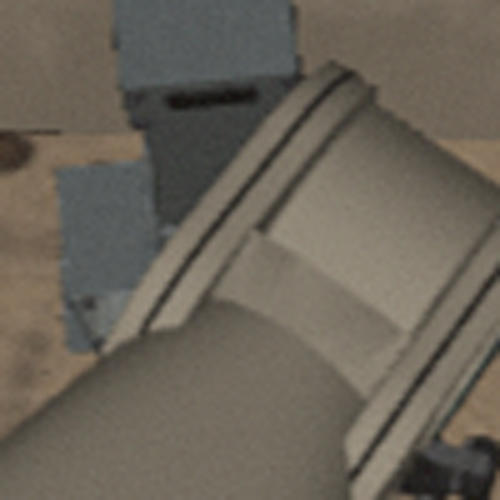

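The arm still covers the lever here, so I'll check it on the way. I go to the nut now.

jog_arm([
  [[0,0,0,0,0,-8.2,85],[0,0,0,0,0,-8.2,85],[0,0,0,0,0,-8.2,85],[0,0,0,0,0,-8.2,85],[0,0,0,0,0,-8.2,85],[0,0,0,0,0,-8.2,85],[22,-42,0,0,0,0,85],[22,-42,0,0,0,0,85]],
])

```text
time_s: 4.4
eef_pos: [0.448, -0.1467, 0.225]
orientation: [[0.867, 0.499, -0.0], [0.499, -0.867, -0.001], [-0.0, 0.001, -1.0]]
wrist_force: [0.3, 0.7, 0.4]
grip_width: 0.0849
gripper_force: 0.0
```

jog_arm([
  [[22,-42,10,0,0,0,85],[22,-42,10,0,0,0,85],[22,-41,10,0,0,0,85],[0,0,45,0,0,0,85],[0,0,45,0,0,0,85],[0,0,25,0,0,0,85],[0,0,0,0,0,0,85]],
])

```text
time_s: 5.1
eef_pos: [0.4386, -0.0045, 0.0766]
orientation: [[0.865, 0.502, -0.009], [0.502, -0.865, 0.001], [-0.007, -0.005, -1.0]]
wrist_force: [-0.5, 0.3, 0.9]
grip_width: 0.0851
gripper_force: 0.0
```

Run:
```python
from h import *
to(np.array([.442,-.006,.002]),Rt(30))
b=robot.camera("top");a=robot.camera("side")
cv2.imwrite("pics/nut2.png",np.hstack([cv2.resize(a[215:315,310:410],(400,400),interpolation=cv2.INTER_CUBIC),cv2.resize(b[140:230,225:315],(400,400),interpolation=cv2.INTER_CUBIC)]))
```

```text
t 5.1 q [ -9.0178   5.6129 -34.5891  50.3004  -0.0451 140.8706] eef [ 0.4386 -0.0045  0.0766] F [-0.5199  0.2536  0.8652]
rotvec [-0.2816  0.4184  0.1118] shift(now axes) [ 2.7857  3.3722 74.517 ] shift(after turn) [ 2.2475  3.001  74.551 ]
```

View pics/nut2.png

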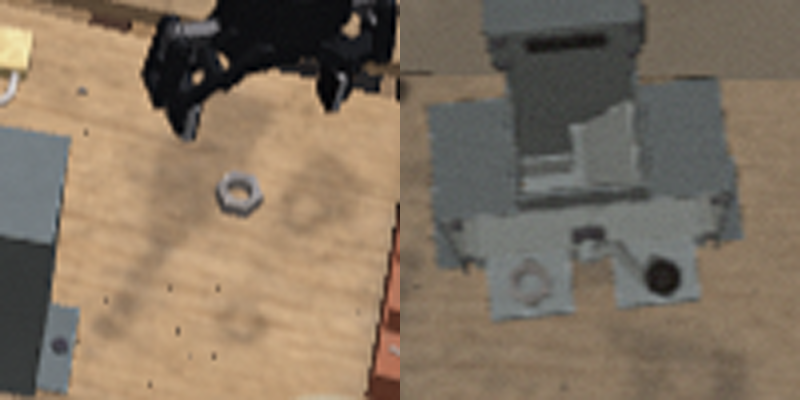

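The lever leans right with the flap shutting the right-hand way, so the left way is open. The nut is untouched below the fingers. I'll descend.

jog_arm([
  [[2,3,35,0,0,0,85],[0,0,28,0,0,0,85],[0,0,10,0,0,0,85],[0,0,0,0,0,0,85]],
])

```text
time_s: 5.6
eef_pos: [0.446, -0.0072, 0.0076]
orientation: [[0.867, 0.499, -0.0], [0.499, -0.867, -0.0], [-0.0, -0.0, -1.0]]
wrist_force: [-0.1, -0.2, -0.2]
grip_width: 0.0849
gripper_force: 0.0
```

Run:
```python
from h import *
to(np.array([.442,-.006,.002]),Rt(30))
```

```text
t 5.6 q [ -9.2351  12.0013 -37.7827  40.24    -0.0101 140.8364] eef [ 0.446  -0.0072  0.0076] F [-0.1141 -0.1532 -0.1533]
rotvec [-0.0073  0.0249 -0.0715] shift(now axes) [-2.8352 -3.0375  5.5751] shift(after turn) [-2.8338 -3.0417  5.5734]
```

jog_arm([
  [[-3,-3,5,0,0,0,85],[0,0,0,0,0,0,60],[0,0,0,0,0,0,40],[0,0,0,0,0,0,15],[0,0,0,0,0,0,15],[0,0,0,0,0,0,15],[0,0,0,0,0,0,15],[0,0,0,0,0,0,15]],
], force=40)

```text
time_s: 6.4
eef_pos: [0.4422, -0.006, 0.003]
orientation: [[0.867, 0.499, 0.001], [0.499, -0.867, -0.0], [0.001, 0.001, -1.0]]
wrist_force: [-0.1, -0.5, 5.7]
grip_width: 0.0252
gripper_force: 39.4
```

Gripped at 25 mm, which is right for flats. I'll lift, turn and look.

jog_arm([
  [[0,0,-20,0,0,0,15],[0,0,-45,0,0,0,15],[0,0,-45,0,0,0,15],[0,0,-45,0,0,8.3,15],[0,0,-45,0,0,8.3,15],[0,0,-45,0,0,8.3,15],[0,0,-20,0,0,0,15],[0,0,0,0,0,0,15]],
])

```text
time_s: 7.2
eef_pos: [0.4442, -0.0063, 0.2712]
orientation: [[0.996, 0.088, 0.008], [0.088, -0.996, -0.001], [0.008, 0.002, -1.0]]
wrist_force: [0.8, -1.9, 0.3]
grip_width: 0.0253
gripper_force: 39.7
```

Run:
```python
from h import *
to(S(SP,[(-75,0,265)])[0],Rt(5.1,32))
print(robot.read_state()["grip_width"])
```

```text
t 7.2 q [ -9.161   -4.2881 -19.1531  74.6759  -0.0002 165.8141] eef [ 0.4442 -0.0063  0.2712] F [ 0.788  -1.8605  0.2654]
rotvec [ 0.131  31.555  -0.0416] shift(now axes) [ 49.8193 193.4824   6.9514] shift(after turn) [ 38.8005 193.5605  31.5369]
0.02526564173344216
```

jog_arm([
  [[12,48,0,0,0,0,15],[12,48,0,0,0,0,15],[12,48,0,0,0,0,15],[12,48,0,0,0,0,15],[0,0,0,0,7.9,0,15],[0,0,0,0,7.9,0,15],[0,0,0,0,7.9,0,15],[0,0,0,0,7.9,0,15]],
])

```text
time_s: 8.0
eef_pos: [0.5056, -0.1926, 0.2654]
orientation: [[0.847, 0.088, 0.525], [0.074, -0.996, 0.047], [0.527, -0.001, -0.85]]
wrist_force: [-0.2, -0.0, 0.2]
grip_width: 0.0249
gripper_force: 39.8
```

jog_arm([
  [[0,0,0,0,0,0,15],[0,0,0,0,0,0,15]],
])

```text
time_s: 8.2
eef_pos: [0.5048, -0.1925, 0.2652]
orientation: [[0.851, 0.086, 0.518], [0.073, -0.996, 0.047], [0.52, -0.002, -0.854]]
wrist_force: [0.4, -0.6, 0.5]
grip_width: 0.0245
gripper_force: 39.8
```

Run:
```python
from h import *
to(S(SP,[(3,0,224)])[0],Rt(5.1,32))
print(robot.read_state()["grip_width"])
b=robot.camera("top");a=robot.camera("side")
cv2.imwrite("pics/drop.png",np.hstack([cv2.resize(a[100:300,200:400],(400,400),interpolation=cv2.INTER_CUBIC),cv2.resize(b[120:230,215:325],(400,400),interpolation=cv2.INTER_CUBIC)]))
```

```text
t 8.2 q [-39.2824 -10.4532 -31.339   45.5858  21.3635 140.2979] eef [ 0.5048 -0.1925  0.2652] F [ 0.4464 -0.6234  0.473 ]
rotvec [-0.017   0.6343 -0.1863] shift(now axes) [50.1192  2.5364 78.8044] shift(after turn) [49.2352  2.6745 79.3552]
0.024525091856662025
```

View pics/drop.png

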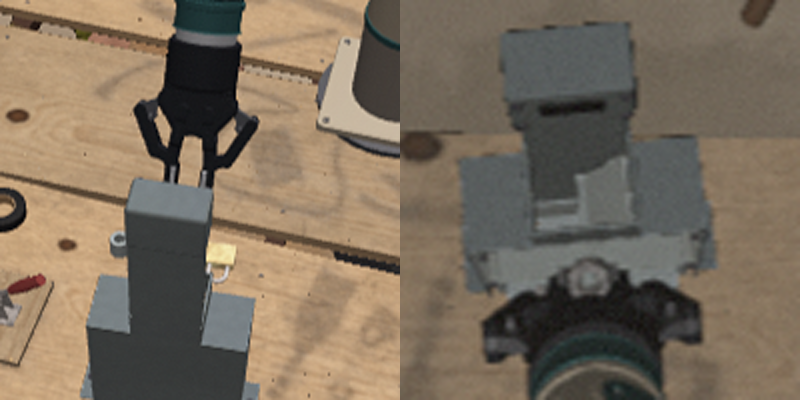

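The nut is held at (588,278) in front of the mouth, whose flap is open to the left. I'll move in under the hood.

jog_arm([
  [[17,1,26,0,0,0,15],[17,1,26,0,0,0,15],[15,0.5,26,0,0,0,15],[0,0,0,0,0,0,15],[0,0,0,0,0,0,15]],
])

```text
time_s: 8.8
eef_pos: [0.5909, -0.1882, 0.2271]
orientation: [[0.848, 0.09, 0.522], [0.077, -0.996, 0.046], [0.524, 0.0, -0.852]]
wrist_force: [-0.2, -0.2, 0.1]
grip_width: 0.0251
gripper_force: 39.8
```

Run:
```python
from h import *
to(S(SP,[(3,0,224)])[0],Rt(5.1,32))
```

```text
t 8.8 q [-32.3516  -0.9125 -28.0637  36.8332  18.5667 146.8266] eef [ 0.5909 -0.1882  0.2271] F [-0.1966 -0.1611  0.0678]
rotvec [0.0034 0.4192 0.0479] shift(now axes) [-3.6044 -0.6452  1.4186] shift(after turn) [-3.6152 -0.6421  1.3922]
```

jog_arm([
  [[-3,-0.5,1,0,0,0,15],[0,0,0,0,0,0,50],[0,0,0,0,0,0,50],[0,0,0,0,0,0,50],[0,0,0,0,0,0,50],[0,0,0,0,0,0,50],[-20,0,-32,0,0,0,50],[-25,0,-40,0,0,0,50]],
])

```text
time_s: 9.6
eef_pos: [0.5102, -0.194, 0.261]
orientation: [[0.849, 0.089, 0.52], [0.075, -0.996, 0.048], [0.522, -0.002, -0.853]]
wrist_force: [1.3, -0.4, 0.1]
grip_width: 0.0498
gripper_force: 0.0
```

jog_arm([
  [[-20,0,-35,0,0,0,50],[0,0,0,0,-7.9,0,50],[0,0,0,0,-7.9,0,50],[0,0,0,0,-7.9,0,50],[0,0,0,0,-7.9,0,50],[0,0,0,0,0,0,50],[0,0,0,0,0,0,50]],
])

```text
time_s: 10.3
eef_pos: [0.4761, -0.1974, 0.2805]
orientation: [[0.996, 0.088, 0.0], [0.088, -0.996, 0.001], [0.001, -0.001, -1.0]]
wrist_force: [-0.3, -0.2, -0.8]
grip_width: 0.0496
gripper_force: 0.0
```

Run:
```python
from h import *
to(S(SP,[(-85,-40,166)])[0],Rt(5.1))
b=robot.camera("top");a=robot.camera("side")
cv2.imwrite("pics/drop2.png",np.hstack([cv2.resize(a[100:300,200:400],(400,400),interpolation=cv2.INTER_CUBIC),cv2.resize(b[140:220,225:305],(400,400),interpolation=cv2.INTER_CUBIC)]))
```

```text
t 10.3 q [-29.7452   3.3534 -10.4614  76.1918   0.0623 145.1882] eef [ 0.4761 -0.1974  0.2805] F [-0.2725 -0.1638 -0.8215]
rotvec [-0.0549 -0.0302 -0.0333] shift(now axes) [ 24.7563  40.4541 114.5091] shift(after turn) [ 24.7931  40.3587 114.5348]
```

View pics/drop2.png

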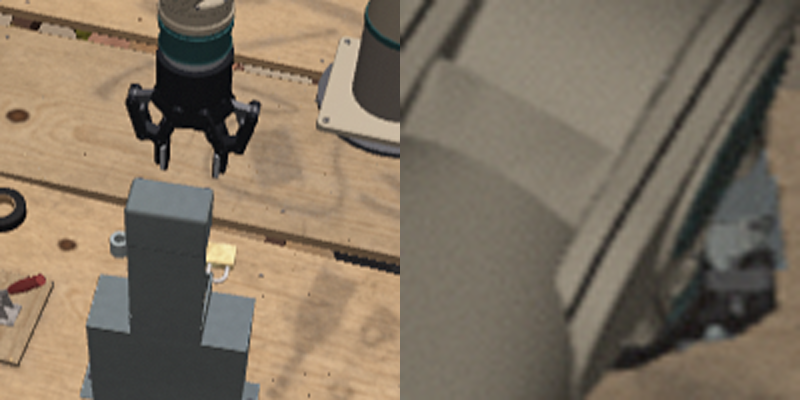

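The fingers are empty. The tray is hidden by the arm here and will be checked later. Next I straddle the knob and swing left.

jog_arm([
  [[12,20,0,0,0,0,40],[12,20,0,0,0,0,40],[0,0,38,0,0,0,40],[0,0,38,0,0,0,40],[0,0,0,0,0,0,40],[0,0,37,0,0,0,40],[0,0,0,0,0,0,40],[0,0,0,0,0,0,40]],
])

```text
time_s: 11.2
eef_pos: [0.5026, -0.2354, 0.1697]
orientation: [[0.996, 0.087, 0.001], [0.087, -0.996, -0.0], [0.001, 0.0, -1.0]]
wrist_force: [-0.1, 0.3, 0.7]
grip_width: 0.0398
gripper_force: 0.0
```

jog_arm([
  [[0,-15,0,0,0,0,40],[0,-15,0,0,0,0,40],[0,-15,0,0,0,0,40],[0,-15,0,0,0,0,40],[0,-15,0,0,0,0,40],[0,-12,0,0,0,0,40],[0,0,0,0,0,0,40],[0,0,0,0,0,0,40]],
])

```text
time_s: 12.0
eef_pos: [0.4953, -0.1481, 0.1679]
orientation: [[0.996, 0.088, -0.001], [0.088, -0.996, 0.0], [-0.001, -0.0, -1.0]]
wrist_force: [-0.7, -0.6, 0.1]
grip_width: 0.0403
gripper_force: 0.0
```

Run:
```python
from h import *
to(S(SP,[(-85,50.8,166)])[0],Rt(5.1))
```

```text
t 12.0 q [-23.8183   7.4446 -19.8525  62.7403   0.0074 151.113 ] eef [ 0.4953 -0.1481  0.1679] F [-0.6898 -0.6316  0.1328]
rotvec [-0.0245  0.0291 -0.0313] shift(now axes) [ 1.3031 -3.0098  1.9381] shift(after turn) [ 1.3037 -3.0099  1.9374]
```

jog_arm([
  [[0,-3,0,0,0,0,40],[0,-3,0,0,0,0,40],[0,0,0,0,0,0,40],[0,0,0,0,0,0,40]],
])

```text
time_s: 12.4
eef_pos: [0.495, -0.1432, 0.1681]
orientation: [[0.996, 0.087, -0.0], [0.087, -0.996, -0.0], [-0.0, 0.0, -1.0]]
wrist_force: [0.8, -1.2, -0.5]
grip_width: 0.04
gripper_force: 0.7
```

jog_arm([
  [[0,-4,0,0,0,0,40],[0,0,0,0,0,0,40],[0,0,0,0,0,0,40]],
])

```text
time_s: 12.7
eef_pos: [0.4951, -0.1426, 0.1682]
orientation: [[0.996, 0.085, 0.0], [0.085, -0.996, -0.009], [-0.001, 0.009, -1.0]]
wrist_force: [2.3, -10.9, -4.3]
grip_width: 0.0402
gripper_force: 5.5
```

At the stop. Back off, lift and go to the bush.

jog_arm([
  [[0,11,0,0,0,0,40],[0,0,-40,0,0,0,40],[-40,20,0,0,0,0,60],[-40,25,0,0,0,0,60],[-15,45,0,0,0,0,60],[0,45,0,0,0,0,60],[0,0,0,0,0,0,60],[0,0,0,0,0,0,60]],
])

```text
time_s: 13.5
eef_pos: [0.4125, -0.293, 0.2081]
orientation: [[0.996, 0.085, 0.0], [0.085, -0.996, 0.002], [0.0, -0.002, -1.0]]
wrist_force: [-0.3, 0.3, -0.1]
grip_width: 0.06
gripper_force: 0.0
```

Run:
```python
from h import *
print("tape",ray(525*.7,361*.7,.018))
to(np.array([.4005,-.312,.004]),Rt(5.1))
```

```text
tape [ 0.3834 -0.4868  0.018 ]
t 13.5 q [-42.7597   4.6129 -17.9341  67.518    0.0743 132.3446] eef [ 0.4125 -0.293   0.2081] F [-0.2612  0.3358 -0.0685]
rotvec [-0.0981 -0.0113 -0.2043] shift(now axes) [-13.5765  18.2179 204.0893] shift(after turn) [-13.6005  17.8199 204.1228]
```

Tape is well clear. I'll take the last picture here once over the bush.

jog_arm([
  [[-13.5,18,40,0,0,0,60],[0,0,45,0,0,0,60],[0,0,35,0,0,0,60],[0,0,0,0,0,0,60],[0,0,0,0,0,0,60]],
])

```text
time_s: 14.0
eef_pos: [0.4007, -0.3101, 0.0882]
orientation: [[0.996, 0.089, -0.001], [0.089, -0.996, 0.002], [-0.001, -0.002, -1.0]]
wrist_force: [0.9, 0.0, 0.1]
grip_width: 0.0597
gripper_force: 0.0
```

Run:
```python
from h import *
to(np.array([.4005,-.312,.004]),Rt(5.1))
b=robot.camera("top");a=robot.camera("side")
cv2.imwrite("pics/last.png",np.hstack([cv2.resize(a[180:260,210:290],(400,400),interpolation=cv2.INTER_CUBIC),cv2.resize(b[145:215,230:300],(400,400),interpolation=cv2.INTER_CUBIC)]))
```

```text
t 14.0 q [-45.0709  11.0632 -26.3179  52.7466   0.0312 129.831 ] eef [ 0.4007 -0.3101  0.0882] F [0.8555 0.0139 0.0586]
rotvec [-0.1181  0.0579 -0.0019] shift(now axes) [-0.2689  2.0218 84.2248] shift(after turn) [-0.3541  1.8482 84.2285]
```

View pics/last.png

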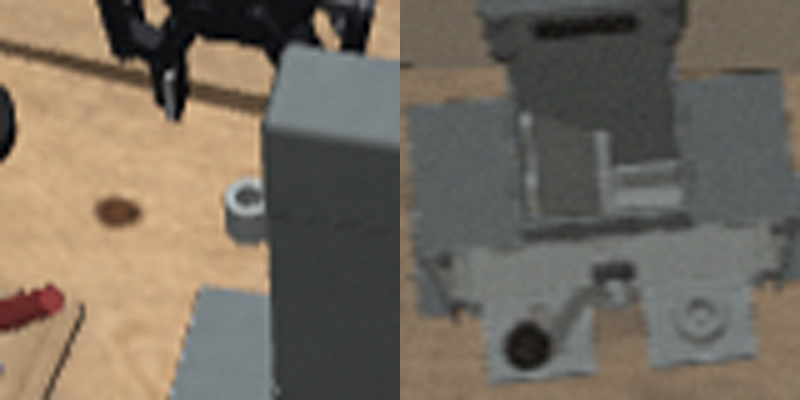

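The lever and flap lean fully left, the right way is open and the mouth is empty. The bush still stands at (245,210). I'll grip it.

jog_arm([
  [[0,2,40,0,0,0,60],[0,0,30,0,0,0,60],[0,0,12,0,0,0,60],[0,0,0,0,0,0,60],[0,0,0,0,0,0,60]],
])

```text
time_s: 14.6
eef_pos: [0.4023, -0.3147, 0.0079]
orientation: [[0.996, 0.088, 0.002], [0.088, -0.996, -0.002], [0.002, 0.002, -1.0]]
wrist_force: [0.4, -0.7, 0.4]
grip_width: 0.0598
gripper_force: 0.0
```

jog_arm([
  [[0,0,0,0,0,0,40],[0,0,0,0,0,0,15],[0,0,0,0,0,0,15],[0,0,0,0,0,0,15],[0,0,0,0,0,0,15],[0,0,0,0,0,0,15]],
], force=40)

```text
time_s: 15.2
eef_pos: [0.402, -0.3145, 0.0077]
orientation: [[0.996, 0.088, 0.002], [0.088, -0.996, -0.002], [0.002, 0.002, -1.0]]
wrist_force: [-0.7, 0.4, 6.3]
grip_width: 0.0242
gripper_force: 39.5
```

jog_arm([
  [[0,0,-20,0,0,0,15],[0,0,-45,0,0,0,15],[0,0,-45,0,0,0,15],[0,0,-45,0,0,0,15],[0,0,-45,0,0,0,15],[0,0,-45,0,0,0,15],[0,0,-20,0,0,0,15],[0,0,0,0,0,0,15]],
])

```text
time_s: 16.0
eef_pos: [0.4028, -0.3155, 0.2757]
orientation: [[0.996, 0.087, 0.006], [0.087, -0.996, -0.006], [0.005, 0.007, -1.0]]
wrist_force: [0.1, 0.1, -0.1]
grip_width: 0.024
gripper_force: 39.6
```

Run:
```python
from h import *
to(S(SP,[(-75,0,268)])[0],Rt(5.1,32))
s=robot.read_state();print(s["grip_width"],s["gripper_force"])
```

```text
t 16.0 q [-45.3069   2.7121 -11.7201  75.0681  -0.0058 129.6774] eef [ 0.4028 -0.3155  0.2757] F [ 0.1414  0.0998 -0.1061]
rotvec [ 0.4018 31.6856  0.0264] shift(now axes) [ 118.1094 -110.9291    7.6121] shift(after turn) [  96.2479 -110.7032   69.24  ]
0.024004357926521648 39.60144634824246
```

jog_arm([
  [[30,-28,1,0,0,0,15],[30,-28,1,0,0,0,15],[29,-28,1,0,0,0,15],[29,-27,1,0,0,0,15],[0,0,0,0,7.9,0,15],[0,0,0,0,7.9,0,15],[0,0,0,0,7.9,0,15],[0,0,0,0,7.9,0,15]],
])

```text
time_s: 16.8
eef_pos: [0.5083, -0.1917, 0.2657]
orientation: [[0.847, 0.089, 0.525], [0.075, -0.996, 0.047], [0.527, -0.001, -0.85]]
wrist_force: [-0.2, -0.0, -1.0]
grip_width: 0.0239
gripper_force: 39.6
```

jog_arm([
  [[0,0,0,0,0,0,15],[0,0,0,0,0,0,15]],
])

```text
time_s: 17.0
eef_pos: [0.5074, -0.1923, 0.2652]
orientation: [[0.851, 0.086, 0.518], [0.073, -0.996, 0.046], [0.521, -0.002, -0.854]]
wrist_force: [0.3, -0.7, -0.2]
grip_width: 0.024
gripper_force: 39.6
```

Run:
```python
from h import *
to(S(SP,[(4,0,228)])[0],Rt(5.1,32))
s=robot.read_state();print(s["grip_width"],s["gripper_force"])
```

```text
t 17.0 q [-39.0245 -10.2293 -31.1704  45.4307  21.256  140.56  ] eef [ 0.5074 -0.1923  0.2652] F [ 0.2632 -0.7009 -0.2458]
rotvec [-0.009   0.6317 -0.1919] shift(now axes) [50.8307  2.511  74.5767] shift(after turn) [49.9967  2.668  75.133 ]
0.0240458147919655 39.64093695860356
```

Run:
```python
from h import *
a=cv2.resize(cv2.imread("pics/top0.png"),(560,420),interpolation=cv2.INTER_AREA);b=robot.camera("top")
for n,(u,v) in dict(bush=(309,248),nut=(206,235),lock=(264,254),bench=(330,262)).items():
    print(n,np.abs(a[v-4:v+5,u-4:u+5].astype(int)-b[v-4:v+5,u-4:u+5]).mean(), a[v-4:v+5,u-4:u+5].std(), b[v-4:v+5,u-4:u+5].std())
```

```text
bush 11.119341563786008 10.833450380211765 16.86946576425785
nut 9.176954732510287 11.73374940951689 16.158798709329606
lock 63.83127572016461 24.743946740630083 9.495040958723536
bench 1.8724279835390947 17.277792357738704 17.31535751248082
```

jog_arm([
  [[17,1,25,0,0,0,15],[17,1,25,0,0,0,15],[15,0.5,25,0,0,0,15],[0,0,0,0,0,0,15],[0,0,0,0,0,0,15]],
])

```text
time_s: 17.55
eef_pos: [0.5921, -0.1884, 0.2297]
orientation: [[0.849, 0.089, 0.522], [0.076, -0.996, 0.046], [0.524, 0.001, -0.852]]
wrist_force: [-0.3, -0.1, -0.4]
grip_width: 0.024
gripper_force: 39.6
```

Run:
```python
from h import *
to(S(SP,[(4,0,228)])[0],Rt(5.1,32))
```

```text
t 17.55 q [-32.2886  -0.921  -27.7431  37.1335  18.5212 146.9069] eef [ 0.5921 -0.1884  0.2297] F [-0.3182 -0.1287 -0.4221]
rotvec [0.0234 0.4211 0.0304] shift(now axes) [-3.0067 -0.994   0.0974] shift(after turn) [-3.0078 -0.9923  0.0757]
```

The bush has left the bench (its spot now reads like bare wood, as the nut's does). Release.

jog_arm([
  [[-2,-1,0,0,0,0,15],[0,0,0,0,0,0,50],[0,0,0,0,0,0,50],[0,0,0,0,0,0,50],[0,0,0,0,0,0,50],[0,0,0,0,0,0,50],[-20,0,-32,0,0,0,50],[-25,0,-40,0,0,0,50]],
])

```text
time_s: 18.35
eef_pos: [0.5116, -0.1933, 0.2648]
orientation: [[0.849, 0.089, 0.52], [0.075, -0.996, 0.048], [0.522, -0.002, -0.853]]
wrist_force: [-0.5, -1.6, 0.0]
grip_width: 0.0499
gripper_force: 0.0
```

jog_arm([
  [[-20,0,-38,0,0,0,50],[0,20,-20,0,-7.9,0,50],[0,40,0,0,-7.9,0,50],[0,45,0,0,-7.9,0,50],[0,45,0,0,-7.9,0,50],[0,45,0,0,0,0,50],[0,45,0,0,0,0,50],[0,0,0,0,0,0,50]],
])

```text
time_s: 19.15
eef_pos: [0.4864, -0.4425, 0.3025]
orientation: [[0.997, 0.084, -0.0], [0.084, -0.997, -0.001], [-0.001, 0.001, -1.0]]
wrist_force: [-0.9, -0.1, -1.1]
grip_width: 0.0499
gripper_force: 0.0
```

Run:
```python
from h import *
s=robot.read_state();print(s["eef_pos"],s["time_s"])
a=cv2.resize(cv2.imread("pics/top0.png"),(560,420),interpolation=cv2.INTER_AREA);b=robot.camera("top")
cv2.imwrite("pics/end.png",b)
# compare sorter area with the image before the bush drop (pics/last.png right half = b[145:215,230:300])
L=cv2.resize(cv2.imread("pics/last.png")[:,400:],(70,70),interpolation=cv2.INTER_AREA)
d=np.abs(L.astype(int)-b[145:215,230:300]).mean(2)
print(cv2.resize(d,(14,14),interpolation=cv2.INTER_AREA).astype(int))
# window in front of each tray, grey std against start
for n,y in(("left",42),("right",-42)):
    print(n,proj(S(SP,[(-36,y,100),(-36,y,45)])).round())
```

```text
[ 0.4864 -0.4425  0.3025] 19.15
[[4 4 4 3 3 3 3 3 3 3 4 4 4 5]
 [4 4 4 3 3 3 3 3 2 4 3 5 4 4]
 [4 4 5 4 3 3 3 3 4 4 4 4 4 5]
 [4 3 4 4 3 3 3 3 3 4 4 4 4 4]
 [4 3 4 3 4 4 4 4 3 4 4 4 4 4]
 [4 4 4 5 4 4 4 3 3 3 3 4 4 4]
 [4 4 5 4 4 3 3 4 5 8 4 4 4 3]
 [4 5 4 4 4 3 4 4 4 5 5 4 4 4]
 [3 4 5 4 4 4 4 4 4 4 5 5 4 4]
 [5 4 5 5 5 4 4 2 4 4 4 5 4 3]
 [4 4 4 5 5 5 4 4 5 5 5 5 5 5]
 [5 5 5 5 3 4 5 4 4 4 5 5 5 4]
 [5 4 5 5 3 4 5 5 5 5 4 4 4 5]
 [5 5 5 5 5 5 4 4 5 4 5 5 5 5]]
left [[252. 194.]
 [253. 198.]]
right [[282. 191.]
 [281. 195.]]
```

Run:
```python
from h import *
b=robot.camera("top").astype(int)
L=cv2.resize(cv2.imread("pics/last.png")[:,400:],(70,70),interpolation=cv2.INTER_AREA).astype(int)
D=b[145:215,230:300]-L
d=cv2.blur(np.abs(D).mean(2),(3,3));v,u=np.unravel_index(d.argmax(),d.shape);print(u+230,v+145,d.max())
print(D.mean(2)[24:42,36:56].astype(int))
c,s=np.cos(SP[2]),np.sin(SP[2])
for z in(.2,.15,.1,.06,.03,.01):
    w=ray(u+230,v+145,z)[:2]-SP[:2];print(z,1000*np.array([c*w[0]+s*w[1],-s*w[0]+c*w[1]]))
```

```text
276 178 14.111111111111107
[[ -5  -5  -2   1  -9  -1  -2  -6  -4   1  -8  -5  -2  -2  -4  -2  -5  -3
   -3  -4]
 [ -2  -2  -7  -6  -1   2  -1  -5  -9  -3   0  -4   0  -6  -2  -2   0  -3
   -4  -5]
 [ -1  -9  -2   0   0  -3  -4  -6   1  -7   1   1  -3  -3  -2  -4  -4  -8
   -3  -5]
 [ -7  -6  -4  -2   1   1  -6  -2  -5  -6  -2  -7  -6  -3  -4  -6  -2  -4
    1  -7]
 [ -5  -6  -7 -12  -7  -4  -5  -7  -2  -5  -3  -3  -2  -1  -4  -3  -5  -3
   -6   0]
 [ -4  -4   0   1   0  -2   0  -3  -1  -4  -1  -6  -4  -3  -1  -4  -6  -5
   -7  -1]
 [ -8  -8  -6  -5 -13  -5  -4  -9  -4  -2  -7  -3  -8  -1   0  -3  -2  -5
   -3  -6]
 [ -5  -4  -3   0  -3  -6  -5  -5  -2  -6  -6 -13  -8  -7  -1  -2  -4 -11
   -4  -2]
 [ -5  -4  -4  -7  -3  -6 -10  -3  -7 -11 -18 -12 -11  -2  -7  -5  -6  -8
   -2   1]
 [ -3  -5  -2  -6  -3  -3  -1  -5  -5 -14 -14 -12 -11  -6  -4  -5   0  -6
   -4 -10]
 [ -2  -6  -2  -6  -5  -7  -7  -6  -7  -9 -17 -17  -7  -6  -5  -7  -4  -7
   -5  -3]
 [ -7  -2  -4  -6  -4  -4  -7  -6   0  -5  -7  -9  -8  -8  -8  -3  -2  -1
   -5  -1]
 [ -3  -8  -6  -5  -4  -7  -9 -10  -6  -5  -5   0  -4  -2  -1  -5  -6  -5
   -4  -5]
 [ -4  -5   0   0  -5  -2  -1  -1  -1  -1   0  -2  -8  -7  -5  -1  -2  -3
    0  -2]
 [  0  -5  -9  -6  -4  -2  -4  -6  -7  -3   0  -6  -2   3  -2  -3  -7  -6
   -1  -7]
 [ -6  -4   1  -3  -2  -1  -2  -5  -6  -2  -6  -6  -2  -6  -7  -7  -2  -7
   -5  -1]
 [ -6  -5  -3  -5  -2  -2  -5  -5  -2  -9   0  -2  -7  -1  -4  -5  -5  -5
   -4  -5]
 [ -1  -4  -1  -6   0  -3  -4  -1  -4  -9  -3  -2  -4  -3  -4  -8  -7  -6
   -6  -9]]
0.2 [-21.8944 -27.6165]
0.15 [ -9.0683 -28.7839]
0.1 [  3.7579 -29.9512]
0.06 [ 14.0189 -30.8851]
0.03 [ 21.7146 -31.5855]
0.01 [ 26.8451 -32.0524]
```

Run:
```python
from h import *
m=np.mean([robot.camera("top").astype(float) for _ in range(12)],0).mean(2)
L=cv2.resize(cv2.imread("pics/last.png")[:,400:],(70,70),interpolation=cv2.INTER_AREA).mean(2)
print(m[168:188,262:288].astype(int));print((m[145:215,230:300]-L)[23:43,32:58].astype(int))
for n,y in(("bush",-31),):
  for x,z in((20,30),(10,60),(4,100)):
    t=np.linspace(0,2*np.pi,8,False);print(x,z,proj(S(SP,np.c_[x+13*np.cos(t),y+13*np.sin(t),0*t+z])).round(1).tolist())
print(robot.read_state()["time_s"])
```

```text
[[ 71  77 101 109  83  61  60  60  61  62  62  62  61  61  61  61  82  85
   82  87  88  87  87  85  88  87]
 [ 73  75 102 112  86  61  59  60  61  61  61  61  61  61  60  59  74  80
   83  86  86  87  88  88  88  88]
 [ 72  72  95 108  85  60  60  61  61  62  62  61  61  60  61  61  75  84
   87  86  86  87  88  88  88  87]
 [ 71  72  93 109  85  57  60  62  61  61  61  61  61  60  60  59  64  80
   89  88  87  87  87  87  88  88]
 [ 71  71  88 107  88  57  59  60  57  60  60  60  62  61  63  64  62  79
   88  88  88  88  89  87  87  88]
 [ 72  72  86 108  91  60  63  66  66  70  76  83  89  91  97 102  91  84
   81  81  89  89  87  88  87  87]
 [ 72  72  86 109  98  90 111 119 114 110 105 103 103 103  99  96  81  80
   81  81  89  89  87  87  87  89]
 [ 72  74  92 116 107  98  98  92  91  90  88  87  85  87  86  84  70  76
   78  78  89  87  86  87  88  87]
 [ 73  72  83 107 102  94  92  81  81  81  81  80  81  80  77  73  69  79
   80  79  87  88  88  87  87  87]
 [ 72  71  85 108 104  96  92  82  82  82  83  87  89  88  89  91  89  88
   84  83  88  88  87  87  87  88]
 [ 72  71 
[... 2972 characters left out ...]
 -4  -3  -2  -5  -6   0  -2  -4  -3
   -6  -6  -4  -7  -5  -4  -2  -4]
 [ -4  -3  -2   0  -3  -4  -2  -3  -2  -2  -2  -2  -5  -4  -2  -5  -5  -4
   -3  -6  -3  -3  -5  -6  -7  -6]
 [ -3  -3  -6  -5  -5  -7  -3  -6  -5  -6  -6  -4  -5  -5  -5  -3  -6  -6
   -6  -6  -5  -4  -4  -5  -6  -5]]
20 30 [[275.5, 174.4], [272.6, 175.9], [271.6, 179.0], [273.1, 181.8], [276.3, 182.7], [279.2, 181.2], [280.1, 178.2], [278.6, 175.4]]
10 60 [[275.7, 175.1], [272.8, 176.6], [271.8, 179.7], [273.4, 182.6], [276.6, 183.6], [279.6, 182.0], [280.6, 178.9], [279.0, 176.0]]
4 100 [[275.9, 173.5], [272.8, 175.1], [271.8, 178.3], [273.4, 181.3], [276.8, 182.3], [279.9, 180.7], [280.9, 177.5], [279.3, 174.5]]
19.85
```

The right-hand way is clear apart from a small, still, dark patch at its lower edge, which fits the bush lying in the tray. The lever is over and the robot is clear, so I'll hand in.

```bash
python3 -c "
from workcell import robot
print(robot.sign_off())"
```

```text
the job is handed in; nothing more can be done
None
```

I dropped the nut with the flap set to the left (nut) tray, then the bush with it set to the right (bush) tray, and handed the job in at about 20 s; I could not see either part in its tray, but nothing was left in the mouth.

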